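# Open the child-resistant oxide jar in the pottery

### The arm

A 6-joint arm with a two-finger parallel gripper is mounted at the origin on the work surface. World frame = base frame: x ahead of the robot, y to its left, z up, the work surface at z = 0. Lengths are in m, angles in rad, forces in N, time in s.
With the tool pointing down it reaches from about 0.375 to 0.975 m from the base axis. Payload 3.8 kg.
Tool frame: the origin (TCP) lies on the centre line of the jaws, within the pads' length; the fingertips stand 14 mm ahead of it and the grasp point (between the pads) lies 5 mm behind it; z points along the fingers, y is the line along which they close (so a half turn about z gives the same grasp; the last joint's range is limited). The gripper opens to 85 mm and grips with 20 to 120 N. Pads are 22 mm wide; open, the fingers measure 114 mm over their backs; the gripper's body (76 mm by 85 mm) begins 54 mm behind the grasp point. The pads swing forward as they close: fully open they stand 13 mm farther back than shut.
Start: joints at [-1.374, 0.264, 1.604, -0, 1.274, -0.037], TCP at [0.156, -0.657, 0.245] pointing down, gripper open.
Joint ranges: [-2.63, 2.63], [-0.94, 2.18], [0.31, 2.57], [-1.31, 4.45], [0, 2.66], [-2.55, 2.55]. Speed limits (rad/s): [2.57, 2.57, 3.14, 3.14, 3.14, 3.14].

### API

Orientations are given as a rotation vector (axis times angle).
In Python, from workcell import bot, eyes, spot_in gives the robot as it stands.
- The arm moves only by the tool carry_out, never from a script. Its argument "series" is text: rows parted by semicolons, each of 4 numbers parted by spaces: the shift along the world's x, y, z in m, then the turn about the world's z in degrees. In form: tx ty tz roll; .... A call has 1 to 20 rows; each row shifts and turns the commanded pose from where the row before left it; what a row does not reach is not made up. A row lasts 1/8 s, in which the tool goes at most 62.5 mm and 10.7 degrees, less where a joint would pass 70% of its speed; a pose out of reach is approached as far as the arm can. A call is refused whole if a number of a shift passes 0.0625 or a number of a turn 10.7, either way. A call with a gripper value outside its range is refused whole. "jaw" is the gripper command: -1 is shut, 1 is fully open, values between are in proportion, set as the call begins (left out, the last holds). The fingers move at their own pace and stop on an object; "grip_force" is the grip in N (left out, the last holds). Time passes only in rows, so rows that do not move let the fingers close. It gives the time, the measured TCP pose, the force, the opening and the grip force at its end, in the units of the state.
- bot.read_state(): the state, without advancing time (a new reading comes with each control period).
- eyes.read_camera(name): name is "side" or "top" or "wrist"; returns (picture, depth): 400x640x3 uint8, blue, green, red; 400x640 float32, m along the optical axis (not along the pixel's ray), 0 where there is no reading.
- eyes.get_calibration(name): a dict with "K" (3x3 intrinsics, pixels), "distortion" ([k1, k2, p1, p2, k3] as OpenCV has them; the pictures are not rectified), "position" and "rotation" of the camera in the world; the wrist camera has in their place "T_tool_cam" (4x4, takes a point from camera to tool coordinates, whose origin is the TCP and whose axes are the flange's). Camera axes: x right, y down, z forward; pixel columns grow to the right and rows downward; lengths in m; the calibration is good to about 2 mm. A picture is of the moment at which its call begins: read the wrist's pose just before it. get_calibration takes no time and is no camera call.
- bot.finish_job(): hands the job in; it is judged then, once.
Trained networks look in the newest picture that a camera, given by its name, has taken for a name from the list of things; names that differ only in an ending like _2 or _b are one class to them, and where a whole thing is asked for, a point or a joint stands for the part that bears it (a point fixed in the world has none). Each returns a list of dicts, best first, with "score" (0 to 1); they miss things now and then, are a little off and sometimes report something else, mostly with a low value. They report only what shows in the picture. A call takes as long as a camera call. They do not tell look-alikes from the thing itself.
- spot_in(camera, target): "rect" ([centre column, centre row, width, height] in pixels, round what is visible of it).
The state is a dict: "time": time; "q": joint angles; "joint_vel": joint speeds; "joint_torque": joint torques, N m; "tool_pos": TCP position; "tcp_rot": TCP orientation; "wrist_force": force on the tool from outside, world axes, zero at the start; "torque": the same for the moment, N m; "width": opening from 0.0 (shut) to 1.0 (fully open); "grip_force": force on a finger pad.
Only numpy, scipy, OpenCV 4.12 (cv2) and the standard library are available. Lean on these libraries where they do the work, as an engineer would, in place of code of your own. Each camera call takes 0.05 s, during which the arm holds its last target. There are 200 camera calls.

### The job

Open the short jar of glaze oxide that is wedged in the wooden holder: its child-resistant cap only slips round when it is merely turned, so press it down, turn it about a quarter turn anticlockwise (seen from above) while keeping it pressed, then lift it off. Set the cap down, open side down, in the middle of the round terracotta tile, without dropping it, and leave the tall jar of the same make where it stands.

Things in the scene. Friction and masses are not known exactly. Their poses are not given: they have to be found in the camera images.
- cap_mid (a point): centre of the short jar's loose black ribbed cap, 56 mm across, 40 mm high, 40 g, z up. Grip it across, here or up to 8 mm higher, any direction. A spring pushes it up (6 N at rest, 14 N at the firm stop 8 mm down). Kept pressed 5 to 8 mm, it comes free after 50 to 130 degrees (aim for 90) anticlockwise from above. Unpressed or turned clockwise, it slips idly and stays caught.
- jar: short white jar, 82 mm across, in a square wooden holder (104 mm wide, 45 mm high) fixed to the bench; origin on its axis at bench level, z up. Its shoulder slopes from 82 mm high at the outside to 97 mm at 24 mm from the axis; the cap's rim sits 112 mm, its top 152 mm above the bench. With the cap off, a white neck with hooks and a sprung disc stands 150 mm high.
- tile_top (a point): centre of the top face of the round terracotta tile, 130 mm in diameter and 10 mm thick, fixed flat on the bench; z up.
- tall_mid (a point): centre, half-way up, of the tall white jar of the same make with the same black cap (82 mm in diameter, 203 mm high in all, about 0.7 kg), standing loose on the bench with no holder; not to be moved.
Mind the look-alikes: they are no part of the job. What is meant by the part that bears cap_mid is not purple, and is the smaller of those in its own colour.

How it is judged:
On the way, in this order (a step that is already met when the one before it is completed fails the run):
1. the cap is pressed down at least 3 mm on the short jar (z of cap_mid in the frame of jar below 0.129 m and horizontal distance between cap_mid and jar below 0.015 m), for 0.2 s.
2. the cap is lifted clear, its rim at least 20 mm above where it sat (z of cap_mid in the frame of jar above 0.152 m), for 0.1 s.
At the end, for the whole second after the job is handed in: the cap lies at rest, released, open side down and flat (within 10 degrees) on the terracotta tile, its centre within 35 mm of the tile's centre (horizontal distance between cap_mid and tile_top below 0.035 m and z of cap_mid in the frame of tile_top between 0.015 and 0.025 m and angle between cap_mid's own z axis and vertical below 0.17 rad and linear speed of cap below 0.03 m/s); the robot touches nothing.
It fails at once if the tall jar is moved by more than 20 mm (distance of tall_mid from where it was at the start of the episode above 0.02 m).
It fails at once if the cap is dropped (it falls faster than 0.6 m/s, held by nothing) (linear speed of cap above 0.6 m/s and contact force between cap and the fingers below 0.05 N).
It also fails if it takes over 58 s, if anything falls off the work surface, if the arm or the gripper's body presses on something with over 40 N, if the wrist force passes 120 N, or if a joint passes its speed limit or range.

## Working session

There is one attempt and no reset: what is moved stays moved. The work goes in short steps, Python scripts to look and compute and a tool call to move; the robot and the scene stay as the last step left them, time stands still between calls to the robot, and variables do not carry over. Pictures are saved under pics/ and viewed, at most 10 in all, crops included, and the job is handed in when it is done.

Besides the shell and the picture viewer there is one more tool, called in YAML: its name, and indented under it one key for each argument. carry_out: Moves the arm, as the interface text tells. Its arguments: {"type":"object","properties":{"series":{"type":"string"},"jaw":{"type":"number"},"grip_force":{"type":"number"}},"required":["series"]}

```bash
mkdir -p pics; cat > h.py <<'E'
from workcell import bot, eyes, spot_in
import numpy as np, cv2
def cam_pts(name, px, depth):
    c=eyes.get_calibration(name); px=np.array(px,float).reshape(-1,1,2)
    n=cv2.undistortPoints(px,np.array(c["K"]),np.array(c["distortion"])).reshape(-1,2)
    d=np.array(depth).reshape(-1,1); p=np.hstack([n*d,d])
    if "position" in c: return p@np.array(c["rotation"]).T+np.array(c["position"])
    s=bot.read_state(); T=np.array(c["T_tool_cam"]); R=cv2.Rodrigues(np.array(s["tcp_rot"],float))[0]
    return (p@T[:3,:3].T+T[:3,3])@R.T+np.array(s["tool_pos"])
E
python3 - <<'E'
from h import *
ims=[]
for n in ("top","side"):
    im,d=eyes.read_camera(n); cv2.imwrite(f"pics/{n}0.png",im); np.save(f"{n}.npy",d)
    for t in ("cap_mid","jar","tile_top","tall_mid"):
        for r in spot_in(n,t)[:4]:
            u,v,w,h=r["rect"]; z=d[int(v),int(u)]
            print(n,t,round(r["score"],2),np.round(r["rect"]),cam_pts(n,[u,v],[z]).round(3))
print(eyes.get_calibration("top")["position"],eyes.get_calibration("side")["position"])
s=bot.read_state();print({k:s[k] for k in("time","tool_pos","tcp_rot")})
E
```

```text
top cap_mid 0.97 [286. 170.  38.  39.] [ 0.316 -0.072  0.757]
top cap_mid 0.82 [193. 238.  30.  30.] [1.007 0.62  1.448]
top cap_mid 0.73 [239. 237.  38.  34.] [0.755 0.367 1.196]
top jar 0.59 [249. 241.  69.  67.] [0.735 0.348 1.177]
top tile_top 0.9 [365. 203.  61.  60.] [ 0.115 -0.273  0.556]
top tall_mid 0.66 [467. 211.  72.  53.] [-0.14  -0.527  0.302]
side cap_mid 0.95 [292. 240.  30.  34.] [-0.879 -0.159 -0.142]
side cap_mid 0.8 [245. 306.  29.  33.] [-0.493  0.227  0.244]
side cap_mid 0.79 [275. 232.  30.  34.] [-1.058 -0.338 -0.321]
side jar 0.35 [399. 170.  39.  78.] [-1.815 -1.095 -1.078]
side tile_top 0.55 [398. 169.  35.  82.] [-1.81  -1.091 -1.073]
side tile_top 0.41 [296. 278.  66.  59.] [-0.74  -0.02  -0.003]
side tall_mid 0.75 [399. 170.  36.  77.] [-1.815 -1.095 -1.078]
[0.43065542 0.04318613 0.87185743] [-0.02961941  0.68974841  0.70727767]
{'time': 0.5, 'tool_pos': array([ 0.15637793, -0.65660617,  0.24525654]), 'tcp_rot': array([-3.12006475e+00, -3.66437929e-01,  1.94730607e-05])}
```

```bash
sed -i 's/@np.array(c\["rotation"\]).T/@cv2.Rodrigues(np.array(c["rotation"],float))[0].T/' h.py
python3 - <<'E'
from h import *
print(eyes.get_calibration("top")["rotation"])
for n,L in (("top",[[286,170],[193,238],[239,237],[365,203],[467,211]]),("side",[[292,240],[245,306],[275,232],[399,170],[296,278]])):
    d=np.load(n+".npy")
    for u,v in L: print(n,u,v,d[v,u],cam_pts(n,[u,v],[d[v,u]]).round(3))
E
```

```text
[-2.09589273  2.14712924 -0.14720003]
top 286 170 0.8384394 [[0.636 0.136 0.058]]
top 193 238 0.8389077 [[0.505 0.328 0.041]]
top 239 237 0.72219706 [[0.495 0.208 0.154]]
top 365 203 0.87224424 [[ 0.573 -0.024  0.009]]
top 467 211 0.6853528 [[ 0.526 -0.178  0.187]]
side 292 240 0.8748579 [[0.48  0.235 0.152]]
side 245 306 0.88424283 [[0.503 0.348 0.039]]
side 275 232 1.0511973 [[0.618 0.163 0.056]]
side 399 170 1.1486951 [[ 0.509 -0.167  0.124]]
side 296 278 0.91334116 [[0.467 0.241 0.064]]
```

View pics/top0.png

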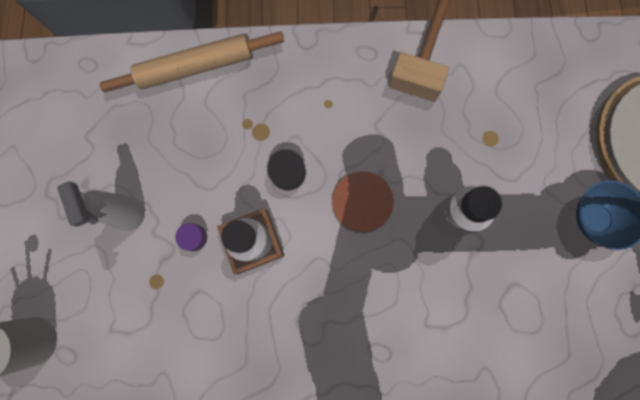

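View pics/side0.png

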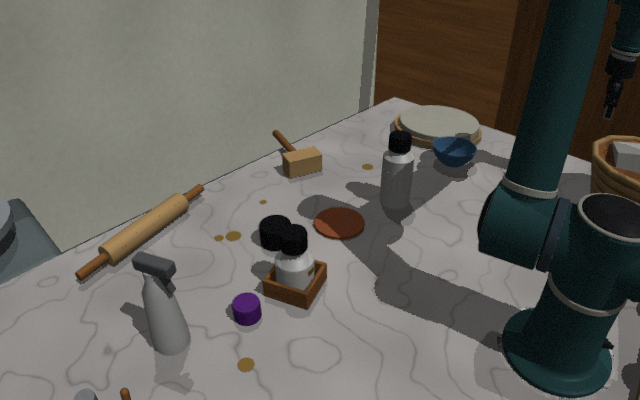

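The top view shows the holder jar's cap at (239,237), the larger loose cap at (286,170), the purple cap at (191,237), the tile at (363,202) and the tall jar's cap at (480,203). The side view agrees. I'll refine by depth.

```bash
python3 - <<'E'
from h import *
d=np.load("top.npy"); im=cv2.imread("pics/top0.png")
def fit(box,zlo,zhi,mask):
    u0,u1,v0,v1=box; V,U=np.mgrid[v0:v1,u0:u1]; px=np.c_[U.ravel(),V.ravel()]
    P=cam_pts("top",px,d[v0:v1,u0:u1].ravel()); c=im[v0:v1,u0:u1].reshape(-1,3).astype(int)
    k=(P[:,2]>zlo)&(P[:,2]<zhi)&mask(c); Q=P[k]
    (x,y),r=cv2.minEnclosingCircle(Q[:,:2].astype(np.float32)); print(k.sum(),Q.mean(0).round(4),"circ",round(x,4),round(y,4),round(r,4), np.median(Q[:,2]))
dark=lambda c:c.max(1)<80
fit((215,265,215,260),.14,.165,dark)
fit((330,400,165,240),-.01,.03,lambda c:c[:,2]-c[:,0]>35)
fit((455,505,180,230),.19,.22,dark)
print(bot.read_state()["q"], eyes.get_calibration("wrist")["T_tool_cam"])
E
```

```text
807 [0.4975 0.2117 0.1519] circ 0.4982 0.2122 0.0284 0.15213015333378277
2242 [ 0.5718 -0.0187  0.0101] circ 0.5781 -0.0171 0.0628 0.010030695242546739
990 [ 0.5358 -0.2     0.2024] circ 0.5372 -0.2023 0.029 0.2030131196051143
[-1.37388702e+00  2.63916428e-01  1.60402236e+00 -5.95935661e-06
  1.27373792e+00 -3.69090441e-02] [[ 8.21101648e-04 -9.55034105e-01 -2.96494830e-01  7.60377785e-02]
 [ 9.99999517e-01  6.23818234e-04  7.59991539e-04 -1.14168724e-03]
 [-5.40858957e-04 -2.96495311e-01  9.55034155e-01 -1.30256931e-01]
 [ 0.00000000e+00  0.00000000e+00  0.00000000e+00  1.00000000e+00]]
```

carry_out:
  series: "0.042 0.035 0.015 0;0.042 0.035 0.015 0;0.042 0.035 0.015 0;0.042 0.035 0.015 0;0.042 0.035 0.015 0;0.042 0.035 0.015 0;0.042 0.035 0.015 0;0.042 0.035 0.015 0;0 0.053 0 0;0 0.053 0 0;0 0.053 0 0;0 0.053 0 0;0 0.053 0 0;0 0.053 0 0;0 0.053 0 0;0 0.053 0 0;0 0.053 0 0;0 0.053 0 0;0 0.053 0 0;0 0 0 0"
  jaw: 1
  grip_force: 60

```text
time: 3.0
tool_pos: [0.4918, 0.2096, 0.3651]
tcp_rot: [-3.118, -0.374, 0.0]
wrist_force: [-0.3, -0.8, 0.4]
width: 1.005
grip_force: 0.0
```

```bash
cat > w.py <<'E'
from h import *
def cloud(lo,hi,mask,name="wrist"):
    im,d=eyes.read_camera(name); V,U=np.mgrid[0:400,0:640]; k0=d>0
    P=cam_pts(name,np.c_[U[k0],V[k0]],d[k0]); c=im[k0].astype(int)
    k=(P[:,2]>lo)&(P[:,2]<hi)&mask(c); return im,P[k]
E
python3 - <<'E'
from w import *
im,Q=cloud(.145,.16,lambda c:c.max(1)<90)
cv2.imwrite("pics/w1.png",im)
Q=Q[np.hypot(Q[:,0]-.498,Q[:,1]-.212)<.05]
print(len(Q),Q.mean(0),cv2.minEnclosingCircle(Q[:,:2].astype(np.float32)),bot.read_state()["q"])
E
```

```text
2259 [0.49995773 0.21467361 0.15394219] ((0.49871891736984253, 0.21449711918830872), 0.028524108231067657) [ 3.53151339e-01 -5.65141630e-02  1.73835126e+00 -2.99668496e-04
  1.46016767e+00  1.68674322e+00]
```

View pics/w1.png

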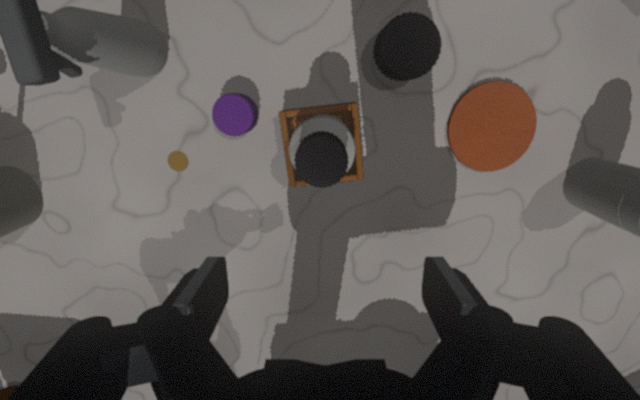

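The wrist view shows the wanted cap at (322,158) on the holder jar, the purple cap at (235,115), the larger cap at (407,46) and the tile at (491,125). Next, descend part way.

carry_out:
  series: "0.007 0.004 -0.03 0;0 0 -0.035 0;0 0 -0.035 0;0 0 -0.035 0;0 0 -0.03 0;0 0 0 0;0 0 0 0"

```text
time: 3.92
tool_pos: [0.5003, 0.2098, 0.2017]
tcp_rot: [-3.12, -0.365, -0.003]
wrist_force: [0.5, -0.5, 0.3]
width: 0.997
grip_force: 0.0
```

carry_out:
  series: "-0.001 0.003 -0.02 0;0 0 -0.02 0;0 0 -0.02 0;0 0 -0.01 0;0 0 0 0;0 0 0 0"

```text
time: 4.68
tool_pos: [0.4994, 0.2137, 0.1317]
tcp_rot: [-3.12, -0.366, -0.003]
wrist_force: [0.1, -0.1, 0.3]
width: 1.001
grip_force: 0.0
```

carry_out:
  series: "0 0 0 0;0 0 0 0;0 0 0 0;0 0 0 0;0 0 0 0;0 0 0 0;0 0 0 0;0 0 0 0"
  jaw: -1
  grip_force: 60

```text
time: 5.68
tool_pos: [0.4989, 0.2141, 0.1314]
tcp_rot: [-3.119, -0.366, -0.002]
wrist_force: [-1.7, 1.7, 5.5]
width: 0.648
grip_force: 62.3
```

carry_out:
  series: "0 0 -0.002 0;0 0 -0.002 0;0 0 -0.002 0;0 0 0 0;0 0 0 0;0 0 0 0"

```text
time: 6.42
tool_pos: [0.4991, 0.2141, 0.1262]
tcp_rot: [-3.119, -0.366, -0.003]
wrist_force: [-3.8, 2.0, 10.8]
width: 0.644
grip_force: 62.8
```

carry_out:
  series: "0 0 -0.001 0;0 0 -0.001 0;0 0 0 0;0 0 0 0;0 0 0 0"

```text
time: 7.05
tool_pos: [0.4991, 0.2141, 0.1246]
tcp_rot: [-3.119, -0.366, -0.003]
wrist_force: [-3.7, 1.2, 12.1]
width: 0.646
grip_force: 63.0
```

carry_out:
  series: "0 0 0 5;0 0 0 5;0 0 0 5;0 0 0 5;0 0 0 5;0 0 0 5"

```text
time: 7.8
tool_pos: [0.5008, 0.2147, 0.1253]
tcp_rot: [-2.917, -1.165, -0.009]
wrist_force: [-0.4, 2.9, 11.2]
width: 0.651
grip_force: 62.9
```

carry_out:
  series: "0 0 -0.0005 6;0 0 0 6;0 0 0 6;0 0 0 6;0 0 0 6;0 0 0 6;0 0 0 6;0 0 0 6;0 0 0 6;0 0 0 6;0 0 0 0;0 0 0 0"

```text
time: 9.3
tool_pos: [0.5004, 0.2146, 0.1247]
tcp_rot: [1.946, 2.464, 0.007]
wrist_force: [-1.7, 0.9, 11.7]
width: 0.648
grip_force: 63.0
```

carry_out:
  series: "0 0 0.003 0;0 0 0.003 0;0 0 0.004 0;0 0 0.004 0;0 0 0.005 0;0 0 0.005 0;0 0 0 0;0 0 0 0"

```text
time: 10.3
tool_pos: [0.4979, 0.213, 0.1454]
tcp_rot: [-1.947, -2.465, 0.002]
wrist_force: [-0.1, -1.4, -0.2]
width: 0.643
grip_force: 63.6
```

carry_out:
  series: "0 0 0.01 0;0 0 0.02 0;0 0 0.025 0;0 0 0.025 0;0 0 0.025 0;0 0 0 0;0 0 0 0"

```text
time: 11.18
tool_pos: [0.4979, 0.2132, 0.2501]
tcp_rot: [-1.947, -2.465, 0.001]
wrist_force: [-0.4, -0.0, -1.8]
width: 0.645
grip_force: 63.7
```

```bash
python3 - <<'E'
from w import *
im,_=cloud(0,1,lambda c:c.max(1)<90,"side"); cv2.imwrite("pics/s2.png",im)
im,Q=cloud(-.01,.03,lambda c:c[:,2]-c[:,0]>45,"top")
Q=Q[np.hypot(Q[:,0]-.573,Q[:,1]+.018)<.08]; print(len(Q),Q.mean(0),cv2.minEnclosingCircle(Q[:,:2].astype(np.float32)))
m=(im[...,2].astype(int)-im[...,0]>35).astype(np.uint8);m[:,:325]=0;m[:,405:]=0;m[:155]=0;m[245:]=0
c=max(cv2.findContours(m,0,1)[0],key=cv2.contourArea);e=cv2.fitEllipse(c);print(e,cam_pts("top",[e[0]],[.8715]))
E
```

```text
2829 [ 0.57728974 -0.01919806  0.01003018] ((0.5777430534362793, -0.0183540191501379), 0.06412801146507263)
((362.5393981933594, 201.06655883789062), (59.45622634887695, 60.599143981933594), 126.79928588867188) [[ 0.5767716  -0.01883496  0.01076537]]
```

View pics/s2.png

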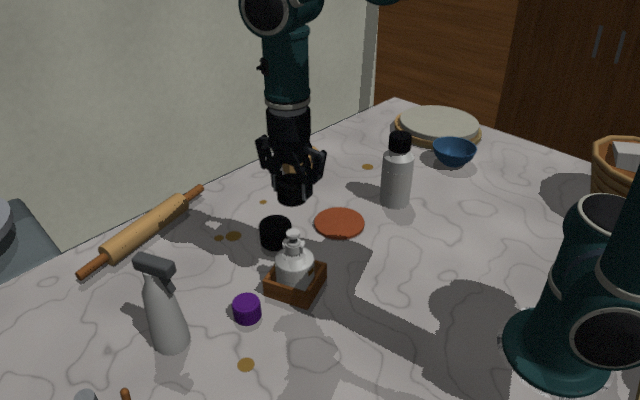

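The cap is in the gripper at (294,185) and the bare white neck shows at (292,240). The tile is at (338,222). Move over the tile.

carry_out:
  series: "0.005 -0.016 0 0;0.012 -0.035 0 0;0.015 -0.043 0 0;0.015 -0.043 0 0;0.015 -0.043 0 0;0.012 -0.035 0 0;0.005 -0.016 0 0;0 0 -0.02 0;0 0 -0.035 0;0 0 -0.04 0;0 0 -0.04 0;0 0 -0.03 0;0 0 -0.02 0;0 0 -0.01 0;0 0 0 0;0 0 0 0;0 0 0 0"

```text
time: 13.4
tool_pos: [0.5785, -0.0178, 0.0572]
tcp_rot: [1.946, 2.464, 0.002]
wrist_force: [1.0, 0.6, -0.5]
width: 0.648
grip_force: 63.7
```

carry_out:
  series: "0 0 -0.01 0;0 0 -0.008 0;0 0 -0.004 0;0 0 -0.002 0;0 0 0 0;0 0 0 0;0 0 0 0"

```text
time: 14.28
tool_pos: [0.5776, -0.0176, 0.0321]
tcp_rot: [1.947, 2.465, 0.0]
wrist_force: [0.3, -0.6, -0.7]
width: 0.648
grip_force: 63.7
```

carry_out:
  series: "0 0 -0.001 0;0 0 -0.001 0;0 0 0 0;0 0 0 0"

```text
time: 14.78
tool_pos: [0.5775, -0.0176, 0.0299]
tcp_rot: [1.947, 2.465, 0.0]
wrist_force: [-0.6, 0.2, 1.3]
width: 0.646
grip_force: 63.7
```

carry_out:
  series: "0 0 -0.001 0;0 0 0 0;0 0 0 0;0 0 0 0"

```text
time: 15.28
tool_pos: [0.5775, -0.0177, 0.0298]
tcp_rot: [1.947, 2.465, -0.0]
wrist_force: [-2.1, 0.3, 6.7]
width: 0.643
grip_force: 64.4
```

carry_out:
  series: "0 0 0 0;0 0 0 0;0 0 0 0;0 0 0 0;0 0 0 0;0 0 0 0;0 0 0 0;0 0 0 0"
  jaw: 1

```text
time: 16.27
tool_pos: [0.5774, -0.0176, 0.0288]
tcp_rot: [1.947, 2.465, 0.0]
wrist_force: [0.1, 0.5, 0.2]
width: 1.003
grip_force: 0.0
```

carry_out:
  series: "0 0 0.005 0;0 0 0.01 0;0 0 0.02 0;0 0 0.03 0;0 0 0.04 0;0 0 0.04 0;0 0 0.04 0;0 0 0 0;0 0 0 0"

```text
time: 17.4
tool_pos: [0.5773, -0.0176, 0.2146]
tcp_rot: [1.947, 2.465, 0.001]
wrist_force: [-0.8, 0.3, -0.3]
width: 0.999
grip_force: 0.0
```

```bash
python3 - <<'E'
from w import *
im,Q=cloud(.03,.07,lambda c:c.max(1)<90); cv2.imwrite("pics/w3.png",im)
Q=Q[np.hypot(Q[:,0]-.577,Q[:,1]+.018)<.06]
print(len(Q),np.median(Q,0)); Q=Q[Q[:,2]>.042];print(Q.std(0),cv2.minEnclosingCircle(Q[:,:2].astype(np.float32)),bot.read_state()["width"])
E
```

```text
2984 [ 0.57622272 -0.01422021  0.05084572]
[0.01382347 0.01379398 0.00135311] ((0.576893150806427, -0.01708126813173294), 0.028529075905680656) 1.0049454079600875
```

View pics/w3.png

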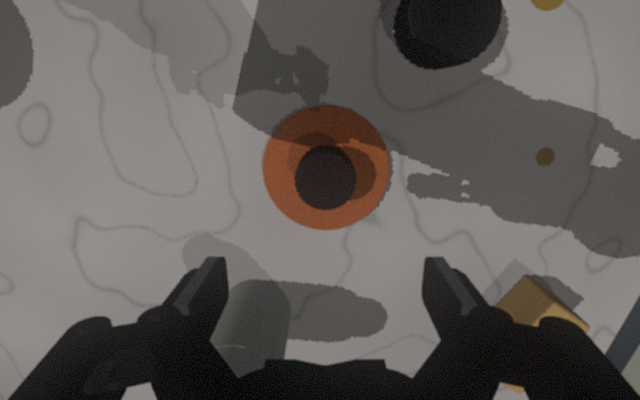

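The cap stands flat at (325,178), centred on the tile at (327,167), and the gripper is clear.

```bash
python3 -c "
from h import *
print(bot.finish_job())"
```

```text
the job is handed in; nothing more can be done
None
```

I opened the short jar and set its cap open side down on the terracotta tile, about 1 mm from the centre by the last camera measurement. The tall jar was not touched, and I handed the job in at about 17.5 s; no verdict came back.

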